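# Open the child-latched acid cupboard on a goldsmith's bench

### The arm

A 6-joint arm with a two-finger parallel gripper is mounted at the origin on the work surface. World frame = base frame: x ahead of the robot, y to its left, z up, the work surface at z = 0. Lengths are in m, angles in rad, forces in N, time in s.
With the tool pointing down it reaches from about 0.375 to 0.9 m from the base axis. Payload 3.1 kg.
Tool frame: the origin (TCP) lies at the very end of the fingers, on their centre line; the grasp point (between the pads) lies 19 mm behind it (manip.hold_point_z is the distance from the TCP to the grasp point, in m); y points along the fingers, z is the direction in which the jaws open and shut, and the axes are right-handed (so a half turn about y gives the same grasp; the last joint's range is limited). The gripper opens to 85 mm and grips with 20 to 120 N. Pads are 22 mm wide; open, the fingers measure 114 mm over their backs; the gripper's body (76 mm by 85 mm) begins 54 mm behind the grasp point. The pads swing forward as they close: fully open they stand 13 mm farther back than shut.
Start: joints at [1.171, 0.527, 1.433, -0, 1.181, -0.178], TCP at [0.137, 0.61, 0.231] pointing down, gripper open.
Joint ranges: [-3.08, 3.08], [-0.75, 2.2], [0.22, 2.44], [-1.43, 4.57], [0, 2.65], [-2.85, 2.85]. Speed limits (rad/s): [2.79, 2.79, 3.14, 3.14, 3.14, 3.14].

### API

Orientations are given as a unit quaternion [x, y, z, w].
In Python, from station import manip, eyes, workorder gives the robot as it stands. The module is installed in compiled form; this text tells all that it offers.
- The arm moves only by the shell command python3 -m jog 'ROWS' [OPENING] [FORCE]. ROWS is JSON, a list of rows, each a list of 2 entries, a list of its own where there are three numbers: the shift along the tool's x, y, z in cm, then the turn about the tool's y in rad. A call has 1 to 20 rows; each row is the pose to reach, as a shift and turn from the pose commanded when the call began, along the tool's axes at that moment; what a row does not reach only later rows make up. A row lasts 1/12 s, in which the tool goes at most 41.7 mm and 7.16 degrees, less where a joint would pass 70% of its speed; a pose out of reach is approached as far as the arm can. A call with a gripper value outside its range is refused whole. OPENING is the finger opening in cm, from 0 to 8.54, set as the call begins (- or left out, the last holds). The fingers move at their own pace and stop on an object; FORCE is the grip in N (left out, the last holds). Time passes only in rows, so rows that repeat a pose let the fingers close. It gives the time, the measured TCP pose, the force and the opening at its end, in the units of the state.
- manip.sense(): the state, without advancing time (a new reading comes with each control period).
- eyes.snapshot(name): name is "side" or "top"; returns a dict with "frame" (384x512x3 uint8, red, green, blue), "vfov" (degrees; the focal length in pixels is half the picture's height over the tangent of half this angle, whatever the lens; pixels are square), "cx", "cy" (the principal point, pixels), "rvec" (rotation vector, rad) and "tvec" (3), from world to camera coordinates, as OpenCV has them. Camera axes: x right, y down, z forward; pixel columns grow to the right and rows downward; lengths in m; the calibration is good to about 2 mm. A picture is of the moment at which its call begins. There is no depth.
- workorder.sign_off(): hands the job in, once; it reports no verdict.
The state is a dict: "t": time; "q": joint angles; "qd": joint speeds; "tau": joint torques, N m; "tcp_pos": TCP position; "tool_rot": TCP orientation; "force": force on the tool from outside, world axes, zero at the start; "ft_torque": the same for the moment, N m; "finger_gap": opening from 0.0 (shut) to 1.0 (fully open).
Only numpy, scipy, OpenCV 4.12 (cv2) and the standard library are available. Lean on these libraries where they do the work, as an engineer would, in place of code of your own. Each camera call takes 0.05 s, during which the arm holds its last target. There are 200 camera calls.

### The job

Open the little acid cupboard on the bench: draw its door out until the child-safety hook inside catches it, then reach down through the gap above the latch and press the sprung hook down just far enough to clear its strike, and bring the door out past it. Leave the door standing wide open; do not wrench the door against the hook or force the hook hard on to its stop, and leave the bottle, the jar, the bowl and the steel block undisturbed.

Things in the scene. Friction and masses are not known exactly. Their poses are not given: they have to be found in the camera images.
- cupboard: small wooden cupboard screwed to the bench, 280 mm wide (its y), 200 mm deep (its x), 250 mm high; origin at the centre of its underside, its front (door side) faces its own -x, the open front edge of the case lies at x = -100 mm. Top board 12 mm thick.
- door (a joint): swing of the cupboard's only door, rad: 0 shut, growing as its free right-hand (-y) edge comes out towards the robot; stop at 1.75. Stiff hinge on the left (+y): it stays where left, about 1 N at the knob moves it. It draws out freely to 0.17, where the latch catches it with a gap of 36 mm between door and case at the latch; past 0.25 it is clear of the latch.
- hinge_line (a point): point on the door's upright hinge line, level with the cupboard's top (250 mm above the bench), in the plane of the door's back face; fixed to the cupboard, axes as the cupboard. Wooden overlay door 278 mm wide (it runs to -y when shut), 16 mm thick. It is hung by eye on slotted hinges: its top edge is anywhere from 1 to 13 mm below the cupboard's top.
- knob_shut (a point): where the centre of the knob's head is when the door is shut (fixed to the cupboard; the knob turns with the door about hinge_line): 245 mm from the hinge line, 28 mm off the door's front face, 38 mm below the cupboard's top, but up to 6 mm higher or lower as the door hangs. Steel head 28 mm in diameter, 16 mm thick, axis square to the door; pinch it from above.
- case_edge (a point): upper front edge of the cupboard's top board facing the latch; axes as the cupboard. White plastic latch on the door's back, 215 mm from the hinge line: a flat sprung blade, 20 mm wide, stands 66 mm out square from the door's back, its end barb caught behind a strike under the board. As the door and latch hang by eye, the blade's top is 20 to 32 mm below this edge: find it by touch.
- strike_top (a point): point on the cupboard's top straight above the strike, a white block 60 mm wide under the top board, 12 to 20 mm behind the front edge, set to suit the hook. The blade, pressed in the gap, goes straight down: 3 N to start, then 2.2 N per mm; clear of the strike at 6 mm (16 N), hard stop at 7 mm (18.5 N). Over 25 N on blade or strike breaks it. The strike yields 1 mm per 5 N.
- acid: bystander: amber bottle 64 mm in diameter, 160 mm high, standing inside the cupboard; origin at its underside.
- jar: bystander: small glass jar 52 mm in diameter, 60 mm high, standing on the cupboard's top, towards the hinge side; origin at its underside.
- bowl: bystander: white bowl 124 mm across, 45 mm high, on the bench to the left; origin at its underside.
- block: bystander: steel bench block 70 x 70 x 22 mm on the bench to the right; origin at its underside.

How it is judged:
On the way, in this order (a step that is already met when the one before it is completed fails the run):
1. the door has been drawn out on to its latch (value of joint door between 0.12 and 0.22 rad), for 0.2 s.
2. the fingers press the hook down through the gap (over 8 N) with the door still on the latch (contact force between the fingers and hook_c0 above 8 N and value of joint door above 0.1 rad), for 0.1 s.
At the end, for the whole second after the job is handed in: The door stands at rest more than 1.0 rad (57 degrees) open, and the bottle, jar, bowl and block are within 20 mm of where they stood (value of joint door above 1 rad and velocity of joint door between -0.05 and 0.05 rad/s and distance of each of acid, jar, bowl, block from where it was at the start of the episode below 0.02 m); the robot touches nothing.
It fails at once if the hook's blade is pressed with more than 25 N (contact force between the fingers and hook_c0 above 25 N).
It fails at once if the door is wrenched against the latch: more than 25 N between hook and strike (contact force between hook and strike above 25 N).
It fails at once if a bystander is knocked over (angle between any of acid, jar, bowl's own z axis and vertical above 0.5 rad).
It also fails if it takes over 69 s, if anything falls off the work surface, if the arm or the gripper's body presses on something with over 40 N, if the wrist force passes 120 N, or if a joint passes its speed limit or range.

## Working session

There is one attempt and no reset: what is moved stays moved. The work goes in short steps, Python scripts to look and compute and a shell command to move; the robot and the scene stay as the last step left them, time stands still between calls to the robot, and variables do not carry over. Pictures are saved under pics/ and viewed, about 8 in all and at most 12, crops included, and the job is handed in when it is done.

```bash
mkdir -p pics; ls; cat > h.py <<'E'
import numpy as np, cv2
from station import manip, eyes, workorder
from scipy.spatial.transform import Rotation as R
def snap(n,f=None):
    s=eyes.snapshot(n)
    if f: cv2.imwrite('pics/'+f,s['frame'][:,:,::-1])
    return s
def cam(s):
    f=s['frame'].shape[0]/2/np.tan(np.radians(s['vfov'])/2)
    K=np.array([[f,0,s['cx']],[0,f,s['cy']],[0,0,1]])
    return K,np.array(s['rvec'],float),np.array(s['tvec'],float)
def ray(s,u,v):
    K,r,t=cam(s); Rm=cv2.Rodrigues(r)[0]
    return -Rm.T@t, Rm.T@np.linalg.inv(K)@np.array([u,v,1.])
def onz(s,u,v,z):
    o,d=ray(s,u,v); return o+d*(z-o[2])/d[2]
def proj(s,P):
    K,r,t=cam(s); return cv2.projectPoints(np.array(P,float).reshape(-1,1,3),r,t,K,None)[0][:,0]
E
python3 - <<'E'
from h import *
for n in('side','top'):
    s=snap(n,n+'0.png'); print(n,s['vfov'],s['cx'],s['cy'],ray(s,256,192))
print(manip.sense())
E
```

```text
pics
side 55.56894420058453 262.86673058349896 197.00023771256426 (array([0.54410943, 0.75409127, 1.01994177]), array([ 0.06315675, -0.64985113, -0.75779161]))
top 45.26759721283826 259.1524316873618 198.1493085305581 (array([0.34396946, 0.0470344 , 1.45522218]), array([ 0.20856882,  0.00415192, -0.978114  ]))
{'t': 0.1, 'q': array([ 1.17049695e+00,  5.28397153e-01,  1.43377775e+00,  2.19549882e-05,
        1.18142942e+00, -1.78503044e-01]), 'qd': array([ 6.89742635e-05, -1.43394103e-03, -3.53811985e-03, -4.55182184e-04,
        1.44077740e-03, -1.19306939e-04]), 'tau': array([-4.71805597e-04, -4.43302882e+01, -1.78586090e+01, -2.68503081e-04,
        3.84036888e-03,  1.75210698e-05]), 'tcp_pos': array([0.13719746, 0.60908614, 0.23041564]), 'tool_rot': array([ 0.70344202, -0.07846896,  0.07804926, -0.70208281]), 'force': array([-0.09823356, -0.05859935, -0.01388558]), 'ft_torque': array([0.00590803, 0.01016124, 0.0450673 ]), 'finger_gap': 1.00298895683402}
```

View pics/side0.png

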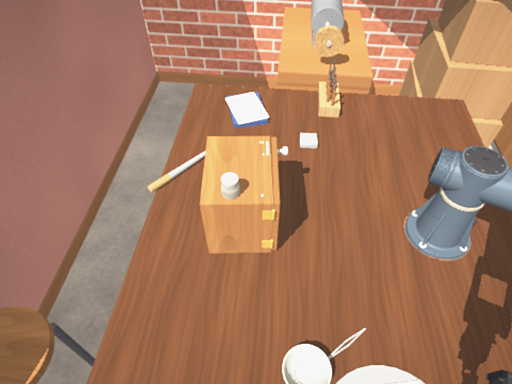

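View pics/top0.png

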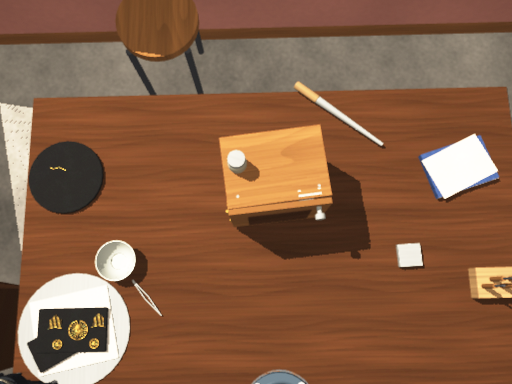

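The side view shows the cupboard's top at (205-278, 137-250) with the knob at (284,151). In the top view its top spans (220-330, 127-208), the knob is at (320,213) and the jar at (236,161). I'll zoom in on both views.

```bash
python3 - <<'E'
import cv2
import numpy as np
a=cv2.imread('pics/top0.png')[115:240,205:345]; b=cv2.imread('pics/side0.png')[125:260,190:300]
a=cv2.resize(a,None,fx=4,fy=4,interpolation=cv2.INTER_CUBIC)[:, :]; cv2.imwrite('pics/topc.png',a)
b=cv2.resize(b,None,fx=4,fy=4,interpolation=cv2.INTER_CUBIC); cv2.imwrite('pics/sidec.png',b)
E
```

```text
(no output)
```

View pics/topc.png

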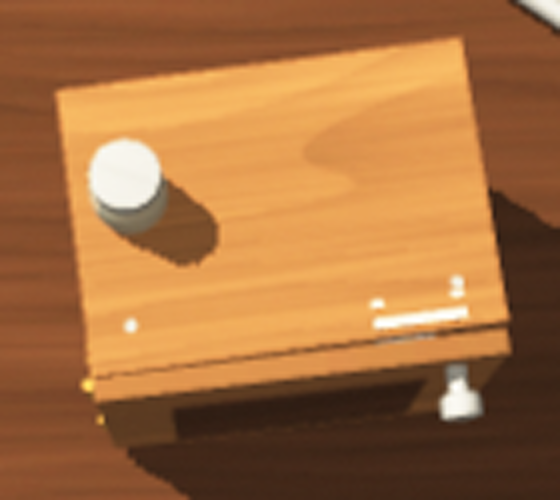

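View pics/sidec.png

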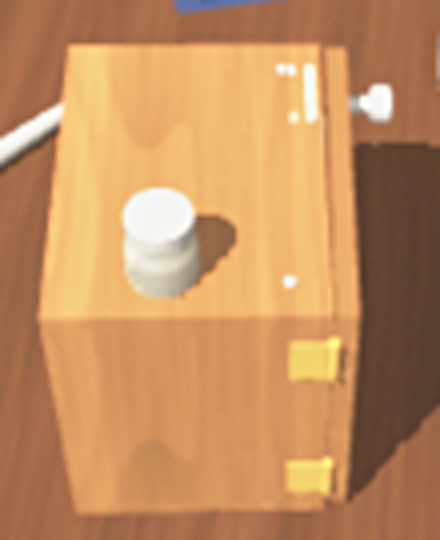

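Top crop: the case-top corners are at about (57,91), (462,38), (508,322) and (92,378). The white strike strip runs (373,323)-(467,311) and the knob head is at about (460,402). The door is shut.

```bash
python3 - <<'E'
from h import *
s=snap('top'); t=snap('side')
fT=lambda u,v,z:onz(s,205+(u+.5)/4-.5,115+(v+.5)/4-.5,z)
fS=lambda u,v,z:onz(t,190+(u+.5)/4-.5,125+(v+.5)/4-.5,z)
T=[fT(*p,.25)[:2] for p in[(57,91),(462,38),(508,322),(92,378)]]
S=[fS(*p,.25)[:2] for p in[(40,318),(68,46),(321,46),(329,318)]]
for n,c in(('top',T),('side',S)):
    print(n,np.round(c,4).tolist(),[round(np.linalg.norm(c[i]-c[(i+1)%4]),4) for i in range(4)])
    # rigid fit to case model: BL(.1,.14) BR(.1,-.14) FR(-.1,-.14) FL(-.1,.14)
    m=np.array([[.1,.14],[.1,-.14],[-.1,-.14],[-.1,.14]]);c=np.array(c);c0=c.mean(0);H=m.T@(c-c0)
    a=np.arctan2(H[0,1]-H[1,0],H[0,0]+H[1,1]); Rz=np.array([[np.cos(a),-np.sin(a)],[np.sin(a),np.cos(a)]])
    print(' centre',c0,'yaw',a,'res',np.round(m@Rz.T+c0-c,4).tolist())
print('strip',fT(373,323,.25),fT(467,311,.25),fS(310,66,.25),fS(308,122,.25))
# knob two rays
o1,d1=ray(s,205+462/4-.4,115+402/4-.4); o2,d2=ray(t,190+381/4-.4,125+103/4-.4)
A=np.stack([d1,-d2],1);k=np.linalg.lstsq(A,o2-o1,rcond=None)[0]
print('knob',o1+k[0]*d1,o2+k[1]*d2)
print('jar top',fT(125,175,.31),'block',onz(s,410,256,.022),'bowl',onz(s,116,262,.045))
st=manip.sense(); print(R.from_quat(st['tool_rot']).as_matrix().round(3))
E
```

```text
top [[0.7565, 0.1505], [0.7879, -0.1288], [0.5875, -0.1496], [0.5563, 0.1286]] [np.float64(0.281), np.float64(0.2014), np.float64(0.2799), np.float64(0.2014)]
 centre [6.72048581e-01 1.42568106e-04] yaw 0.10993330831742334 res [[-0.0004, -0.0002], [-0.0011, 0.0008], [0.0005, -0.0004], [0.001, -0.0002]]
side [[0.7558, 0.1517], [0.788, -0.1254], [0.5868, -0.1459], [0.5612, 0.1329]] [np.float64(0.279), np.float64(0.2022), np.float64(0.28), np.float64(0.1955)]
 centre [0.6729731  0.00329197] yaw 0.10209399851638193 res [[0.0024, 0.0011], [-0.0013, -0.0003], [0.0009, -0.0003], [-0.002, -0.0005]]
strip [ 0.58903462 -0.05947548  0.25      ] [ 0.59569537 -0.12262519  0.25      ] [ 0.59377268 -0.12108581  0.25      ] [ 0.59036109 -0.05714793  0.25      ]
knob [ 0.53940051 -0.12052683  0.21778367] [ 0.53556923 -0.11984924  0.21708683]
jar top [0.67812087 0.1018231  0.31      ] block [ 0.43563933 -0.41864399  0.022     ] bowl [0.43744978 0.48351247 0.045     ]
[[ 0.975 -0.001  0.22 ]
 [-0.22  -0.001  0.975]
 [-0.    -1.    -0.001]]
```

```bash
python3 -m jog '[[[0,-7,0],0],[[0,-7,0],0],[[28,-7,-31],-0.33],[[28,-7,-31],-0.33],[[28,-7,-31],-0.33],[[28,-7,-31],-0.33],[[28,-7,-31],-0.33],[[28,-7,-31],-0.33],[[28,-7,-31],-0.33],[[28,-7,-31],-0.33],[[28,-7,-31],-0.33],[[28,-7,-31],-0.33],[[28,-7,-31],-0.33],[[28,-7,-31],-0.33],[[28,-7,-31],-0.33],[[28,-7,-31],-0.33]]' 8.5 30
cat >> h.py <<'E'
def pose():
    st=manip.sense(); M=R.from_quat(st['tool_rot']).as_matrix(); return st,M
def to(target,zang=None):
    st,M=pose(); d=M.T@(np.array(target)-st['tcp_pos'])*100
    a=np.arctan2(M[1,2],M[0,2]); print('t',st['t'],'tcp',st['tcp_pos'].round(4),'F',st['force'].round(2),'gap',round(st['finger_gap'],3),'zang',a.round(4),'tilt',M[:,1].round(3))
    print('shift cm',d.round(2),'turn',None if zang is None else round(-(zang-a),3))
yaw=.109;C=np.array([.672,.001])
def loc(x,y,z):
    c,s_=np.cos(yaw),np.sin(yaw); return np.array([C[0]+c*x-s_*y,C[1]+s_*x+c*y,z])
Hx,Hy=-.101,.139
def ondoor(th,r,off,z): # r from hinge, off outwards from back face (+ toward robot)
    return loc(Hx-r*np.sin(th)-off*np.cos(th), Hy-r*np.cos(th)+off*np.sin(th),z)
E
python3 - <<'E'
from h import *
k=ondoor(0,.245,.044,.30);print(k);to(k,yaw+np.pi/2)
E
```

```text
t: 1.53
tcp_pos: [0.3416, 0.2465, 0.3012]
tool_rot: [-0.706, -0.039, 0.039, 0.706]
force: [-0.4, 0.2, 0.8]
finger_gap: 0.996
[ 0.53939165 -0.12014465  0.3       ]
t 1.5333 tcp [0.3416 0.2465 0.3012] F [-0.41  0.22  0.8 ] gap 0.996 zang 1.6805 tilt [-0.001  0.    -1.   ]
shift cm [ 15.64   0.1  -38.61] turn 0.001
```

```bash
python3 -m jog '[[[15.6,0,-38.6],0],[[15.6,0,-38.6],0],[[15.6,0,-38.6],0],[[15.6,0,-38.6],0],[[15.6,0,-38.6],0],[[15.6,0,-38.6],0],[[15.6,0,-38.6],0],[[15.6,0,-38.6],0],[[15.6,0,-38.6],0],[[15.6,0,-38.6],0],[[15.6,0,-38.6],0],[[15.6,0,-38.6],0],[[15.6,0,-38.6],0],[[15.6,0,-38.6],0],[[15.6,0,-38.6],0],[[15.6,0,-38.6],0]]' 6
python3 - <<'E'
from h import *
to(ondoor(0,.245,.044,.199),yaw+np.pi/2)
s=snap('side'); im=s['frame'][100:260,190:350,::-1]; cv2.imwrite('pics/a1.png',cv2.resize(im,None,fx=3.5,fy=3.5,interpolation=cv2.INTER_CUBIC))
E
```

```text
t: 2.87
tcp_pos: [0.5388, -0.1195, 0.3016]
tool_rot: [-0.706, -0.039, 0.039, 0.706]
force: [-0.1, -0.8, -0.9]
finger_gap: 0.698
t 2.8667 tcp [ 0.5388 -0.1195  0.3016] F [-0.08 -0.81 -0.86] gap 0.698 zang 1.6813 tilt [-0.  0. -1.]
shift cm [ 0.05 10.26 -0.07] turn 0.002
```

View pics/a1.png

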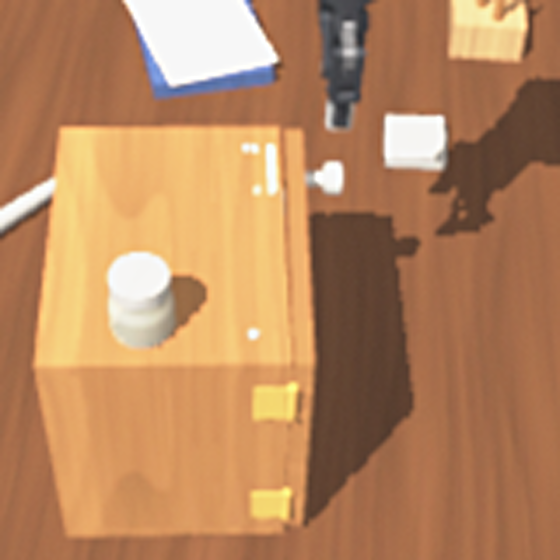

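The fingers (340,115) are above the knob (328,178) and clear of the cupboard. I'll descend and pinch.

```bash
python3 -m jog '[[[0,3.5,0],0],[[0,6,0],0],[[0,7.5,0],0],[[0,9,0],0],[[0,10.2,0],0],[[0,10.2,0],0],[[0,10.2,0],0],[[0,10.2,0],0]]' && python3 -m jog '[[[0,0,0],0],[[0,0,0],0],[[0,0,0],0],[[0,0,0],0],[[0,0,0],0],[[0,0,0],0],[[0,0,0],0],[[0,0,0],0],[[0,0,0],0]]' 1.5 30
python3 - <<'E'
from h import *
s0=ondoor(0,.245,.044,0);st,M=pose()
for th in(.06,.12,.15,.165,.18): print(th,(M.T@(ondoor(th,.245,.044,0)-s0)*100).round(2))
E
```

```text
t: 3.58
tcp_pos: [0.5397, -0.1212, 0.2002]
tool_rot: [0.706, 0.039, -0.038, -0.706]
force: [0.6, -1.2, 0.5]
finger_gap: 0.7
t: 4.33
tcp_pos: [0.5397, -0.1182, 0.2008]
tool_rot: [-0.704, -0.038, 0.037, 0.708]
force: [0.2, 8.7, 6.0]
finger_gap: 0.31
0.06 [-1.46 -0.    0.3 ]
0.12 [-2.9 -0.   0.7]
0.15 [-3.61 -0.    0.92]
0.165 [-3.97 -0.    1.04]
0.18 [-4.32 -0.01  1.17]
```

```bash
python3 -m jog '[[[-0.7,0,0.15],0.03],[[-1.4,0,0.3],0.06],[[-2.2,0,0.5],0.09],[[-2.9,0,0.7],0.12],[[-3.6,0,0.9],0.15],[[-3.6,0,0.9],0.15],[[-3.6,0,0.9],0.15],[[-3.6,0,0.9],0.15]]'
python3 - <<'E'
from h import *
st,M=pose();to(ondoor(.165,.245,.044,st['tcp_pos'][2]))
s=snap('top'); im=s['frame'][115:260,205:365,::-1]; cv2.imwrite('pics/a2.png',cv2.resize(im,None,fx=4,fy=4,interpolation=cv2.INTER_CUBIC))
E
```

```text
t: 5.0
tcp_pos: [0.5032, -0.1129, 0.2007]
tool_rot: [-0.705, 0.014, -0.017, 0.709]
force: [2.2, 9.7, 6.2]
finger_gap: 0.312
t 5.0 tcp [ 0.5032 -0.1129  0.2007] F [2.23 9.7  6.16] gap 0.312 zang 1.5268 tilt [ 0.003  0.006 -1.   ]
shift cm [-0.43 -0.   -0.13] turn None
```

View pics/a2.png

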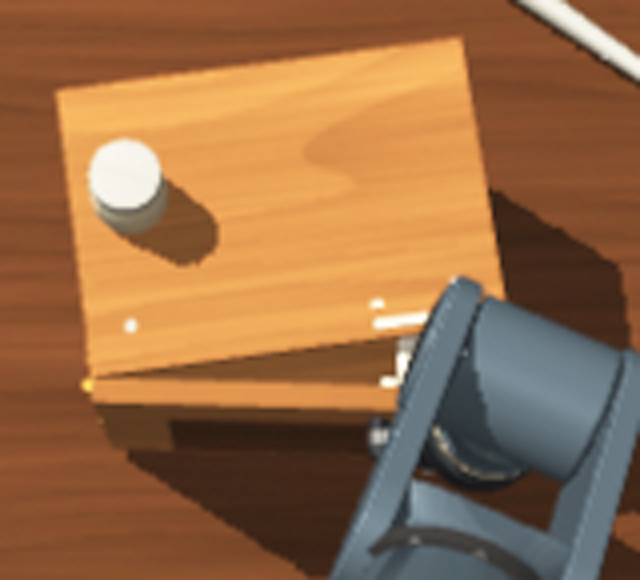

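The door is out with the blade visible at (403,360). I'll ease it on a few more millimetres while watching the force.

```bash
python3 -m jog '[[[-0.1,0,0.02],0.005],[[-0.2,0,0.04],0.008],[[-0.3,0,0.06],0.012],[[-0.3,0,0.06],0.012],[[-0.3,0,0.06],0.012],[[-0.3,0,0.06],0.012],[[-0.3,0,0.06],0.012]]'; python3 -m jog '[[[-0.1,0,0],0.004],[[-0.1,0,0],0.004],[[-0.1,0,0],0.004]]'
```

```text
t: 5.63
tcp_pos: [0.5019, -0.1126, 0.2008]
tool_rot: [-0.705, 0.017, -0.022, 0.709]
force: [4.9, 9.2, 3.9]
finger_gap: 0.314
t: 5.88
tcp_pos: [0.5015, -0.1125, 0.2008]
tool_rot: [-0.705, 0.018, -0.024, 0.709]
force: [7.2, 10.1, 2.7]
finger_gap: 0.313
```

It's on the latch: the force rose while the door stalled. I'll release, lift and back away.

```bash
python3 -m jog '[[[0,0,0],0],[[0,0,0],0],[[0,0,0],0],[[0,0,0],0],[[0,0,0],0],[[0,-2,0],0],[[0,-5,0],0],[[0,-9,0],0],[[0,-12,0],0],[[-4,-12,0],0],[[-8,-12,0],0],[[-10,-12,0],0],[[-10,-12,0],0],[[-10,-12,0],0]]' 6
python3 - <<'E'
from h import *
s=snap('top'); t=snap('side')
im=cv2.resize(s['frame'][175:240,215:345,::-1],None,fx=5.5,fy=5.5,interpolation=cv2.INTER_CUBIC)
im2=cv2.resize(t['frame'][130:260,200:330,::-1],None,fx=2,fy=2,interpolation=cv2.INTER_CUBIC)
c=np.zeros((im.shape[0],800,3),np.uint8);c[:,:im.shape[1]]=im
cv2.imwrite('pics/a3.png',c[:, :im.shape[1]])
# expected points
P=[loc(-.1,Hy-.215,.25),ondoor(.17,.215,0,.243),ondoor(.17,.215,-.066,.224),ondoor(.165,.278,0,.243),ondoor(.165,.278,.016,.243),loc(-.1,-.14,.25)]
print(((proj(s,P)-[215,175])*5.5).round(0).tolist())
st,M=pose();print(st['force'],st['t'])
E
```

```text
t: 7.05
tcp_pos: [0.398, -0.1097, 0.3197]
tool_rot: [0.707, -0.02, 0.021, -0.707]
force: [0.2, -0.5, -0.5]
finger_gap: 0.707
[[510.0, 127.0], [514.0, 206.0], [512.0, 81.0], [644.0, 208.0], [644.0, 240.0], [640.0, 110.0]]
[ 1.01962756 -0.3473545  -0.80755093] 7.15
```

View pics/a3.png

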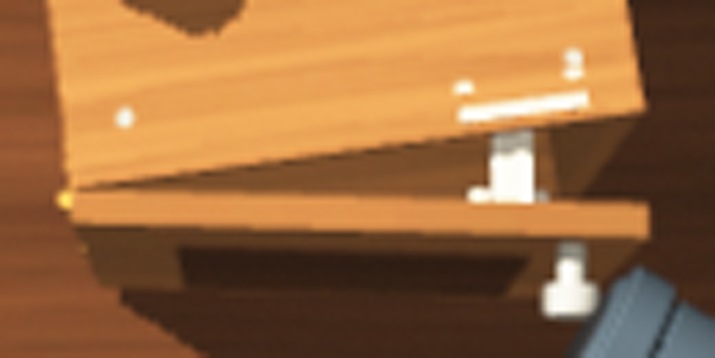

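Predicted case edge (510,127) and blade column (512) match the picture, where they are at about (513,128) and (513). The door is at about 0.16 rad. The latch mount sticks out a little from the door's back, so I'll keep the fingers near the case side.

```bash
python3 - <<'E'
from h import *
to(loc(-.1150,-.076,.275),yaw+np.pi/2-.04)
E
```

```text
t 7.15 tcp [ 0.3997 -0.1103  0.3197] F [ 1.02 -0.35 -0.81] gap 0.704 zang 1.5126 tilt [ 0.002 -0.001 -1.   ]
shift cm [16.45  4.5   3.29] turn -0.127
```

```bash
python3 -m jog '[[[4,0,0.8],-0.06],[[8,0,1.6],-0.12],[[12,0,2.4],-0.127],[[16.4,0,3.3],-0.127],[[16.4,0,3.3],-0.127],[[16.4,2,3.3],-0.127],[[16.4,4,3.3],-0.127],[[16.4,4.5,3.3],-0.127],[[16.4,4.5,3.3],-0.127],[[16.4,4.5,3.3],-0.127],[[16.4,4.5,3.3],-0.127]]' 0
python3 - <<'E'
from h import *
to(loc(-.1150,-.076,.235),yaw+np.pi/2-.04)
s=snap('top'); t=snap('side')
im2=cv2.resize(t['frame'][130:220,220:330,::-1],None,fx=6,fy=6,interpolation=cv2.INTER_CUBIC)
cv2.imwrite('pics/a4.png',im2)
E
```

```text
t: 8.07
tcp_pos: [0.5652, -0.0865, 0.2754]
tool_rot: [0.707, 0.025, -0.024, -0.706]
force: [0.0, -0.6, 0.2]
finger_gap: -0.003
t 8.0667 tcp [ 0.5652 -0.0865  0.2754] F [ 0.04 -0.61  0.2 ] gap -0.003 zang 1.6399 tilt [ 0.002 -0.001 -1.   ]
shift cm [ 0.07  4.04 -0.06] turn 0.0
```

View pics/a4.png

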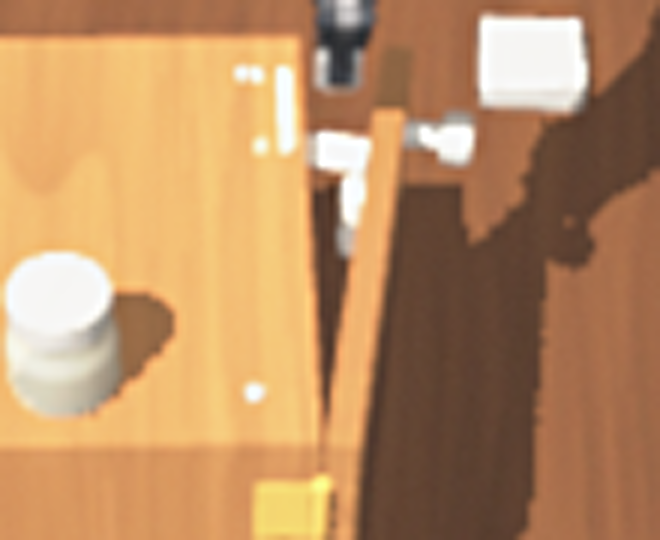

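The fingertips (340,80) are centred over the blade and between the case edge and the door. Descending into the gap.

```bash
python3 -m jog '[[[0,1,0],0],[[0,2,0],0],[[0,2.5,0],0],[[0,2.8,0],0],[[0,3.1,0],0],[[0,3.1,0],0],[[0,3.1,0],0]]'; python3 -m jog '[[[0,0.3,0],0],[[0,0.6,0],0],[[0,0.9,0],0],[[0,1.1,0],0],[[0,1.1,0],0],[[0,1.1,0],0]]'
```

```text
t: 8.75
tcp_pos: [0.5643, -0.0862, 0.2431]
tool_rot: [-0.707, -0.024, 0.025, 0.707]
force: [1.1, -0.2, -0.0]
finger_gap: -0.0
t: 9.25
tcp_pos: [0.5642, -0.0861, 0.2321]
tool_rot: [-0.707, -0.024, 0.025, 0.707]
force: [-1.2, -0.2, 0.7]
finger_gap: 0.001
```

In the gap without contact. I'll feel for the blade in 2 mm steps.

```bash
for i in 1 2 3 4; do echo; done >/dev/null; python3 -m jog '[[[0,0.1,0],0],[[0,0.2,0],0],[[0,0.2,0],0],[[0,0.2,0],0]]'; python3 -m jog '[[[0,0.1,0],0],[[0,0.2,0],0],[[0,0.2,0],0],[[0,0.2,0],0]]'; python3 -m jog '[[[0,0.1,0],0],[[0,0.1,0],0],[[0,0.1,0],0]]'
```

```text
t: 9.58
tcp_pos: [0.5642, -0.0861, 0.2303]
tool_rot: [0.707, 0.024, -0.024, -0.707]
force: [-0.0, 1.4, 0.2]
finger_gap: -0.003
t: 9.92
tcp_pos: [0.5645, -0.0862, 0.2289]
tool_rot: [0.707, 0.025, -0.024, -0.707]
force: [-0.3, 0.3, 3.9]
finger_gap: 0.001
t: 10.17
tcp_pos: [0.5647, -0.0862, 0.228]
tool_rot: [0.707, 0.025, -0.024, -0.707]
force: [0.2, -0.4, 4.7]
finger_gap: -0.0
```

Contact at z≈0.229. Pressing on in small steps.

```bash
python3 -m jog '[[[0,0.1,0],0],[[0,0.2,0],0],[[0,0.3,0],0],[[0,0.3,0],0],[[0,0.3,0],0]]'; python3 -m jog '[[[0,0.05,0],0],[[0,0.1,0],0],[[0,0.1,0],0],[[0,0.1,0],0]]'
```

```text
t: 10.58
tcp_pos: [0.5655, -0.0863, 0.2261]
tool_rot: [0.707, 0.026, -0.023, -0.706]
force: [-1.8, 1.0, 10.5]
finger_gap: 0.001
t: 10.92
tcp_pos: [0.5657, -0.0863, 0.2255]
tool_rot: [0.707, 0.026, -0.023, -0.706]
force: [-1.3, 1.4, 12.0]
finger_gap: 0.003
```

```bash
python3 -m jog '[[[0,0.05,0],0],[[0,0.1,0],0],[[0,0.15,0],0],[[0,0.2,0],0],[[0,0.2,0],0],[[0,0.2,0],0]]'; python3 -m jog '[[[0,0.05,0],0],[[0,0.08,0],0],[[0,0.08,0],0],[[0,0.08,0],0]]'; python3 -c "
from h import *
for i in range(1): to(loc(-.115,-.076,.2233))
for th in(.16,.2,.25,.3,.35): print(th,(pose()[1].T@(ondoor(th,.215,-.02,0)-ondoor(.16,.215,-.02,0))*100).round(2))"
```

```text
t: 11.42
tcp_pos: [0.5662, -0.0863, 0.2242]
tool_rot: [0.707, 0.027, -0.022, -0.706]
force: [-0.8, 2.0, 13.6]
finger_gap: 0.0
t: 11.75
tcp_pos: [0.5664, -0.0863, 0.2237]
tool_rot: [0.707, 0.027, -0.022, -0.706]
force: [-1.7, 1.3, 14.9]
finger_gap: 0.002
t 11.75 tcp [ 0.5664 -0.0863  0.2237] F [-1.72  1.29 14.9 ] gap 0.002 zang 1.6401 tilt [ 0.006 -0.001 -1.   ]
shift cm [-0.05  0.04 -0.07] turn None
0.16 [0. 0. 0.]
0.2 [-0.86 -0.01  0.04]
0.25 [-1.94 -0.01  0.14]
0.3 [-3.01 -0.02  0.29]
0.35 [-4.07 -0.03  0.5 ]
```

```bash
python3 -m jog '[[[0,0.05,0],0],[[0,0.1,0],0],[[0,0.13,0],0],[[0,0.13,0],0],[[0,0.13,0],0],[[0,0.13,0],0]]'
```

```text
t: 12.25
tcp_pos: [0.5668, -0.0864, 0.2228]
tool_rot: [0.707, 0.027, -0.022, -0.706]
force: [-1.4, 2.6, 17.0]
finger_gap: 0.003
```

At 17 N the hook should be about 6.4 mm down. Now I'll draw outward gently.

```bash
python3 -m jog '[[[-0.1,0,0],0],[[-0.2,0,0],0],[[-0.3,0,0],0],[[-0.4,0,0],0],[[-0.4,0,0],0],[[-0.4,0,0],0]]'; python3 -m jog '[[[-0.1,0,0],0],[[-0.2,0,0],0],[[-0.3,0,0],0],[[-0.4,0,0],0],[[-0.4,0,0],0],[[-0.4,0,0],0]]'
```

```text
t: 12.75
tcp_pos: [0.5635, -0.0865, 0.223]
tool_rot: [0.707, 0.028, -0.021, -0.706]
force: [0.2, 2.7, 16.2]
finger_gap: 0.001
t: 13.25
tcp_pos: [0.5595, -0.0867, 0.2229]
tool_rot: [0.707, 0.028, -0.021, -0.706]
force: [-1.1, 3.3, 16.5]
finger_gap: 0.002
```

```bash
python3 -m jog '[[[-0.15,0,0],0],[[-0.3,0,0],0],[[-0.45,0,0],0],[[-0.6,0,0.05],0],[[-0.6,0,0.05],0],[[-0.6,0,0.05],0]]'; python3 -m jog '[[[-0.15,0,0],0],[[-0.3,0,0.05],0],[[-0.45,0,0.05],0],[[-0.6,0,0.1],0],[[-0.8,0,0.1],0],[[-0.8,0,0.1],0],[[-0.8,0,0.1],0]]'
```

```text
t: 13.75
tcp_pos: [0.5535, -0.0868, 0.2229]
tool_rot: [0.707, 0.028, -0.021, -0.706]
force: [0.6, 2.6, 18.0]
finger_gap: 0.002
t: 14.33
tcp_pos: [0.5454, -0.0866, 0.2229]
tool_rot: [0.707, 0.028, -0.021, -0.706]
force: [0.5, 2.5, 17.6]
finger_gap: 0.002
```

```bash
python3 - <<'E'
from h import *
t=snap('side')
im2=cv2.resize(t['frame'][130:220,220:330,::-1],None,fx=6,fy=6,interpolation=cv2.INTER_CUBIC)
cv2.imwrite('pics/a5.png',im2)
E
```

```text
(no output)
```

View pics/a5.png

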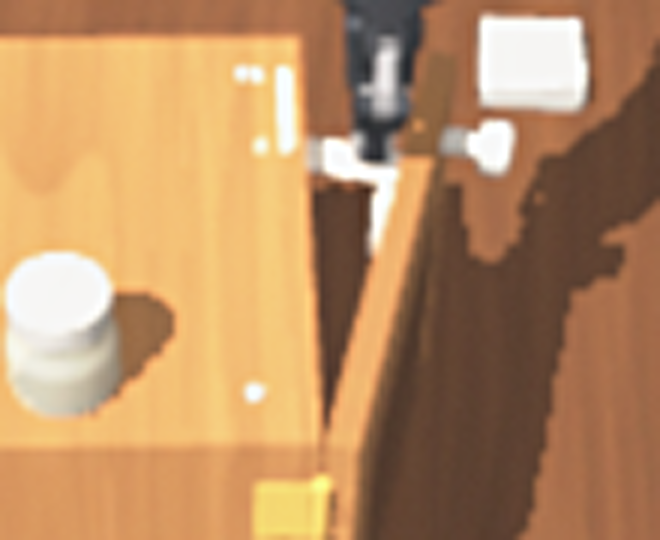

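The door has followed to about 0.26 rad. Another 3 cm while pressed, then ease off the blade.

```bash
python3 -m jog '[[[-0.3,0,0.03],0],[[-0.6,0,0.06],0],[[-0.9,0,0.1],0.02],[[-1.2,0,0.15],0.04],[[-1.5,0,0.2],0.06],[[-1.8,0,0.25],0.08],[[-2.1,0,0.3],0.1],[[-2.4,0,0.4],0.12],[[-2.7,0,0.5],0.14],[[-3,0,0.6],0.16],[[-3,0,0.6],0.16],[[-3,0,0.6],0.16]]'; python3 -m jog '[[[0,-0.3,0],0],[[0,-0.6,0],0],[[0,-0.8,0],0],[[0,-0.8,0],0],[[0,-0.8,0],0]]'; python3 -c "
from h import *
st,M=pose();p=st['tcp_pos']
for th in(.4,.6,.8,1.0,1.2): print(th);to(ondoor(th,.215,-.014,p[2]),yaw+np.pi/2-th)"
```

```text
t: 15.38
tcp_pos: [0.5147, -0.083, 0.2226]
tool_rot: [0.707, -0.029, 0.035, -0.706]
force: [0.1, 1.9, 17.2]
finger_gap: -0.0
t: 15.8
tcp_pos: [0.5129, -0.0825, 0.228]
tool_rot: [0.707, -0.031, 0.033, -0.706]
force: [0.5, -0.1, 6.1]
finger_gap: 0.002
0.4
t 15.8 tcp [ 0.5129 -0.0825  0.228 ] F [ 0.46 -0.12  6.11] gap 0.002 zang 1.4799 tilt [ 0.003 -0.001 -1.   ]
shift cm [-0.47 -0.    0.03] turn 0.2
0.6
t 15.8 tcp [ 0.5129 -0.0825  0.228 ] F [ 0.46 -0.12  6.11] gap 0.002 zang 1.4799 tilt [ 0.003 -0.001 -1.   ]
shift cm [-4.66 -0.01  1.03] turn 0.4
0.8
t 15.8 tcp [ 0.5129 -0.0825  0.228 ] F [ 0.46 -0.12  6.11] gap 0.002 zang 1.4799 tilt [ 0.003 -0.001 -1.   ]
shift cm [-8.56 -0.03  2.85] turn 0.6
1.0
t 15.8 tcp [ 0.5129 -0.0825  0.228 ] F [ 0.46 -0.12  6.11] gap 0.002 zang 1.4799 tilt [ 0.003 -0.001 -1.   ]
shift cm [-12.02  -0.04   5.4 ] turn 0.8
1.2
t 15.8 tcp [ 0.5129 -0.0825  0.228 ] F [ 0.46 -0.12  6.11] gap 0.002 zang 1.4799 tilt [ 0.003 -0.001 -1.   ]
shift cm [-14.91  -0.05   8.59] turn 1.0
```

```bash
python3 -c "
from h import *
st,M=pose();p=st['tcp_pos'];print(st['q'].round(2))
a=np.arctan2(M[1,2],M[0,2])
for th,r in((.4,.21),(.5,.2),(.6,.19),(.7,.18),(.8,.17),(.9,.16),(1.0,.15),(1.1,.14),(1.2,.135),(1.3,.13)):
  q=ondoor(th,r,-.012,p[2]);print(th,q.round(3),(M.T@(q-p)*100).round(1)[[0,2]],round(-(yaw+np.pi/2-th-a),2))"
```

```text
[-0.38  0.39  1.7   0.    1.05 -1.86]
0.4 [ 0.508 -0.076  0.228] [-0.6  0.6] 0.2
0.5 [ 0.491 -0.061  0.228] [-2.3  1.9] 0.3
0.6 [ 0.477 -0.045  0.228] [-3.9  3.4] 0.4
0.7 [ 0.466 -0.028  0.228] [-5.2  5. ] 0.5
0.8 [ 0.457 -0.01   0.228] [-6.2  6.7] 0.6
0.9 [0.451 0.007 0.228] [-7.   8.4] 0.7
1.0 [0.447 0.025 0.228] [-7.5 10.1] 0.8
1.1 [0.446 0.041 0.228] [-7.8 11.7] 0.9
1.2 [0.442 0.055 0.228] [-8.3 13.1] 1.0
1.3 [0.44  0.069 0.228] [-8.6 14.4] 1.1
```

```bash
python3 -m jog '[[[0,-0.4,0],0],[[0,-0.4,0],0.1],[[-0.3,-0.4,0.3],0.15],[[-0.6,-0.4,0.6],0.2],[[-1.4,-0.4,1.2],0.25],[[-2.3,-0.4,1.9],0.3],[[-3.1,-0.4,2.6],0.35],[[-3.9,-0.4,3.4],0.4],[[-4.5,-0.4,4.2],0.45],[[-5.2,-0.4,5],0.5],[[-5.7,-0.4,5.8],0.55],[[-6.2,-0.4,6.7],0.6],[[-6.6,-0.4,7.5],0.65],[[-7,-0.4,8.4],0.7],[[-7.3,-0.4,9.2],0.75],[[-7.5,-0.4,10.1],0.8],[[-7.5,-0.4,10.1],0.8],[[-7.5,-0.4,10.1],0.8]]'
python3 - <<'E'
from h import *
st,M=pose();p=st['tcp_pos']
a=np.arctan2(M[1,2],M[0,2])
for th,r in((1.0,.15),(1.1,.14),(1.2,.135),(1.3,.13)):
  q=ondoor(th,r,-.012,p[2]);print(th,(M.T@(q-p)*100).round(1)[[0,2]],round(-(yaw+np.pi/2-th-a),2))
s=snap('top')
cv2.imwrite('pics/a6.png',cv2.resize(s['frame'][115:290,190:370,::-1],None,fx=3,fy=3))
E
```

```text
t: 17.3
tcp_pos: [0.4456, 0.0254, 0.2307]
tool_rot: [0.639, -0.305, 0.303, -0.638]
force: [-0.8, 0.2, 0.3]
finger_gap: 0.001
1.0 [0.2 0.1] 0.0
1.1 [-1.2  1. ] 0.1
1.2 [-2.5  1.6] 0.2
1.3 [-3.7  2.3] 0.3
```

View pics/a6.png

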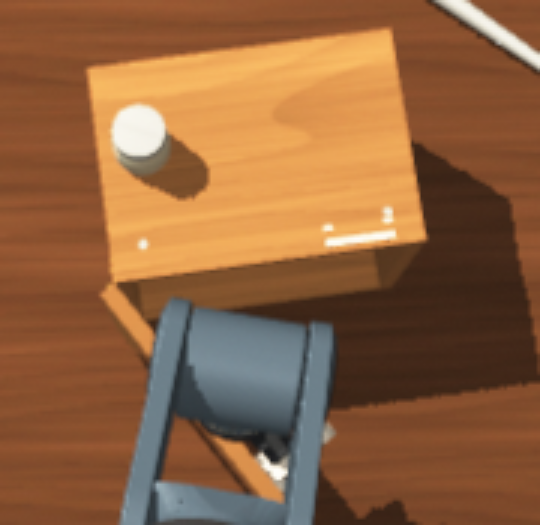

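The door stands near 0.95 rad and its lower end is at (285,495). Continuing to about 1.3.

```bash
python3 -m jog '[[[-0.6,0,0.5],0.05],[[-1.2,0,1],0.1],[[-1.9,0,1.3],0.15],[[-2.5,0,1.6],0.2],[[-3.1,0,2],0.25],[[-3.7,0,2.3],0.3],[[-4.3,0,2.5],0.33],[[-4.3,0,2.5],0.33],[[-4.3,0,2.5],0.33]]'; python3 -m jog '[[[1.5,0,0],0],[[2,-2,0],0],[[2,-6,0],0],[[2,-10,0],0],[[2,-12,0],0],[[2,-12,-6],0],[[2,-12,-12],0],[[2,-12,-18],0],[[2,-12,-22],0],[[2,-12,-22],0],[[2,-12,-22],0],[[2,-12,-22],0]]'
python3 - <<'E'
from h import *
s=snap('top');t=snap('side');st,M=pose();print(st['tcp_pos'],st['force'])
cv2.imwrite('pics/a7.png',np.hstack([s['frame'][100:300,90:440,::-1],t['frame'][100:300,170:430,::-1]]))
for th in(1.0,1.2,1.3):print(th,proj(s,[ondoor(th,.278,.008,.247)])-[90,100])
E
```

```text
t: 18.1
tcp_pos: [0.4387, 0.074, 0.231]
tool_rot: [0.58, -0.405, 0.405, -0.58]
force: [1.1, 0.3, -0.2]
finger_gap: -0.001
t: 19.1
tcp_pos: [0.2364, -0.0203, 0.351]
tool_rot: [0.579, -0.406, 0.407, -0.578]
force: [0.4, -0.4, -0.1]
finger_gap: 0.0
[ 0.23946833 -0.02054894  0.35163465] [ 0.71302005 -0.34801263 -0.0462305 ]
1.0 [[204.3143959  192.48901543]]
1.2 [[186.26359195 204.5388535 ]]
1.3 [[176.37298703 209.14273285]]
```

View pics/a7.png

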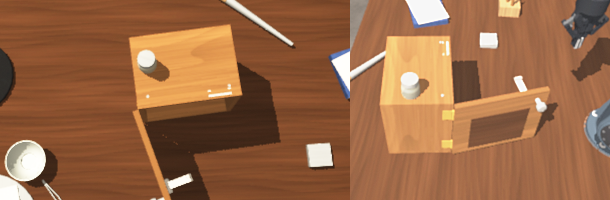

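The door is at about 1.3 rad with its end near (168,203), the arm is clear, and the jar, bowl and block are at their original pixels. Handing in.

```bash
python3 -c "
from h import *
print(workorder.sign_off(), manip.sense()['t'])"
```

```text
the job is handed in; nothing more can be done
the job is handed in; nothing more can be done
```

The cupboard door now stands open at about 1.3 rad, and I handed the job in at about 19 s. The hand-in reports no verdict.

- **Drawing out:** I pinched the knob from above and drew the door on to its latch. It stopped at about 0.16 rad with roughly 7 N at the wrist.
- **Pressing the hook:** With the fingers shut, I went down the gap and found the blade's top at z ≈ 0.229. I pressed it to about 17 N, roughly 6.4 mm down, and brought the door out past the strike with the blade held down. The highest reading was 18 N, and I only read the force at the end of each move.
- **Opening wide:** I eased off the blade, pushed the door open from behind, and backed the arm clear.

**Last checks:** By eye, the final top view put the door's free edge near where I predicted it for 1.3 rad. The jar, bowl and block were at their starting pixels, and the wrist force was near zero. I did not see the acid bottle in any picture, but the fingers only worked in the gap and against the door's back. No check failed. The one disagreement was that the calculated case edge and the picture differed by about 1 mm.

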